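# Calibrate the roast colour meter

## Robot

A 6-joint arm with a two-finger parallel gripper is mounted at the origin on the work surface. World frame = base frame: x ahead of the robot, y to its left, z up, the work surface at z = 0. Lengths are in m, angles in degrees, forces in N, time in s.
With the tool pointing down it reaches from about 0.25 to 0.725 m from the base axis. Payload 9.7 kg.
Tool frame: the origin (TCP) lies between the finger pads; the fingertips stand bot.tcp_to_tips ahead of it and the grasp point (between the pads) lies 2 mm behind it (bot.tcp_to_tips is the distance from the TCP to the fingertips, in m); z points along the fingers, y is the line along which they close (so a half turn about z gives the same grasp; the last joint's range is limited). The gripper opens to 85 mm and grips with 20 to 120 N. Pads are 22 mm wide; open, the fingers measure 114 mm over their backs; the gripper's body (76 mm by 85 mm) begins 54 mm behind the grasp point. The pads swing forward as they close: fully open they stand 13 mm farther back than shut.
Start: joints at [74.083, 4.979, 10.078, 95.1, 0, 90], TCP at [0.151, 0.529, 0.248] pointing down, gripper open.
Joint ranges: [-179.16, 179.16], [-48.56, 103.87], [-65.8, 70.77], [-126.05, 130.52], [-82.76, 87.17], [-180, 180]. Speed limits (degrees/s): [127.2, 127.2, 147.25, 180, 180, 180].

## Interface

Orientations are given as [roll, pitch, yaw] about the fixed x, y, z axes, in that order (R = Rz(yaw) Ry(pitch) Rx(roll)).
In Python, from workcell import sensors, camera, camera_params, bot gives the robot as it stands.
- The arm moves only by the tool apply_moves, never from a script. Its argument "motion" is a list of rows, each an object with "jaw": the opening, from -1 (shut) to 1 (fully open); "xyz": the shift along the tool's x, y, z in mm, a list of three; "twist": the turn about the tool's z in rad. A call has 1 to 5 rows; each row is the pose to reach, as a shift and turn from the pose commanded when the call began, along the tool's axes at that moment; what a row does not reach only later rows make up. A row lasts 1/8 s, in which the tool goes at most 62.5 mm and 10.7 degrees, less where a joint would pass 70% of its speed; a pose out of reach is approached as far as the arm can. A call with a gripper value outside its range is refused whole. The fingers move at their own pace and stop on an object; "grip_force" is the grip in N (left out, the last holds). Time passes only in rows, so rows that repeat a pose let the fingers close. It gives the time, the measured TCP pose, the force, the opening and the grip force at its end, in the units of the state.
- sensors.get_obs(): the state, without advancing time (a new reading comes with each control period).
- camera(name): name is "scene" or "top" or "wrist"; returns (picture, depth): 480x640x3 uint8, red, green, blue; 480x640 float32, m along the optical axis (not along the pixel's ray), 0 where there is no reading.
- camera_params(name): a dict with "mtx" (3x3 intrinsics, pixels), "rvec" (rotation vector, rad) and "tvec" (3), from world to camera coordinates, as OpenCV has them. Camera axes: x right, y down, z forward; pixel columns grow to the right and rows downward; lengths in m; the calibration is good to about 2 mm. A picture is of the moment at which its call begins: read the wrist's pose just before it. camera_params takes no time and is no camera call; for the wrist camera it gives the pose at the moment of the call.
- bot.job_done(): hands the job in; it is judged then, once.
The state is a dict: "time": time; "q": joint angles; "qd": joint speeds; "joint_efforts": joint torques, N m; "ee_pos": TCP position; "tcp_rot": TCP orientation; "wrist_force": force on the tool from outside, world axes, zero at the start; "torque": the same for the moment, N m; "opening": finger opening in m; "grasp_force": force on a finger pad.
Only numpy, scipy, OpenCV 4.12 (cv2) and the standard library are available. Lean on these libraries where they do the work, as an engineer would, in place of code of your own. Each camera call takes 0.05 s, during which the arm holds its last target. There are 200 camera calls.

## Task

Calibrate the roast colour meter on the cupping table against the reference tile that already lies in its open drawer: first switch the meter on at its rocker by pressing down the raised far half, next push the drawer fully home, then press the long bar key right down, keep it down for two seconds and let it come up again. Only press and push with the fingertips: pick nothing up, keep the tile in its drawer, and do not press the two round keys. Leave the bowls, spoon, timer, blue tray and spare dish where they are.

Things in the scene. Friction and masses are not known exactly. Their poses are not given: they have to be found in the camera images.
- meter: roast colour meter: white bench instrument 240 mm deep (x), 270 wide (y), 140 high, fixed. Origin: centre of its underside; front (-x, drawer side) faces the robot, yaw within 0.3 rad. Front face at x = -0.120, its top edge 80 mm high; behind it a keypad panel rises at 12 degrees for 98 mm, then a slanted display and the hood. On the panel from left (+y): rocker, two round keys, long bar key.
- rocker (a joint): power rocker, rad: 0 = off (far half raised), 0.36 = fully on (far half pressed down). It moves with about 4 N at the far end and stays where it is left. Black, 32 mm (x) by 22 mm (y), pivot about the meter's y axis, on the left (+y) end of the keypad panel inside a black bezel 43 mm by 32 mm, 2 mm high.
- rocker_far (a point): spot to press on the rocker: on the top of its far (+x) half, 13 mm behind the pivot, marked with a thin white raised line. It moves with the rocker: in the meter frame at about (-0.059, 0.092, 0.102) when off; it sinks 4.5 mm when the rocker is fully on, and even then stands about 2 mm above the bezel.
- drawer (a joint): sample drawer, m: 0 = pulled out to its stop (every start), 0.078 = fully home. Slides along the meter's +x with about 2 N of friction and stays where it is left.
- drawer_face (a point): centre of the drawer's flat grey front plate, on the outer (-x) face: in the meter frame at (-0.210, 0, 0.040) at the start and (-0.132, 0, 0.040) when home. The plate is 124 mm wide (y), 50 mm high (15 to 65 mm above the table) and 12 mm thick.
- drawer_recess (a point): centre of the floor of the square recess in the drawer (72 mm by 72 mm, 10 mm deep) that holds the reference tile; 52 mm behind drawer_face, 21 mm above the table.
- tile: reference tile: round aluminium dish 67 mm across, 15 mm high, with a white ceramic disc in it, 0.11 kg, loose in the drawer's recess, rides with the drawer. Origin at the centre of its underside.
- bar (a joint): long bar key, m: 0 = up, 0.004 = fully down. Springs back; about 1.3 N starts it and 4 N holds it fully down.
- bar_top (a point): centre of the top of the long bar key: white, 44 mm (y) by 15 mm (x), 9 mm proud of the panel, the rightmost (-y) thing on the panel; in the meter frame at (-0.071, -0.070, 0.099). It moves square to the panel, that is downwards and slightly (12 degrees) towards +x.
- key_a (a joint): left round key, m: 0 = up, 0.004 = fully down, same spring as the bar. Not to be pressed.
- key_a_top (a point): centre of the top of the left round key: white, 16 mm across, 9 mm proud; in the meter frame at y = 0.034.
- key_b (a joint): right round key, m: 0 = up, 0.004 = fully down. Not to be pressed.
- key_b_top (a point): centre of the top of the right round key: like the left one; in the meter frame at y = -0.004.
- spare_dish: empty aluminium dish 67 mm across, 15 mm high, 0.06 kg, loose on the flat top of the meter's hood; origin at the centre of its underside. Leave alone.
- bowl_a: loose cupping bowl, white outside, black inside and black rim, 98 mm across the rim, 61 mm high, 0.26 kg; origin at the centre of its underside. Leave alone. Stands to the left or right of the drawer.
- timer: white kitchen timer lying flat, 66 x 64 x 16 mm, with a dark display, loose, 0.09 kg; origin at the centre of its underside. Lies to the left or right of the drawer. Leave alone.
- bowl_b: loose cupping bowl, white outside, black inside and black rim, 98 mm across the rim, 61 mm high, 0.26 kg; origin at the centre of its underside. Leave alone.
- bowl_c: loose cupping bowl, white outside, black inside and black rim, 98 mm across the rim, 61 mm high, 0.26 kg; origin at the centre of its underside. Leave alone.
- sample_tray: empty blue plastic sample tray, 125 by 195 mm, 34 mm high, loose, 0.12 kg; origin at the centre of its underside. Leave alone.
- spoon: steel cupping spoon 160 mm long, lying on the table at the right, along its own x; handle towards its -x; origin on the table under its middle. Leave alone.
Not all that is in view belongs to the job. What is shaped like the tile but green, orange or purple is not meant.

How it is judged (in metres and radians):
On the way, in this order (a step that is already met when the one before it is completed fails the run):
1. the rocker is pressed over to on, with the drawer still open (value of joint rocker above 0.29 rad and value of joint drawer below 0.03 m), for 0.1 s.
2. with the meter on, the drawer is pushed fully home (value of joint rocker above 0.29 rad and value of joint drawer above 0.0745 m), for 0.1 s.
3. with the meter on and the drawer home, the bar key is held down, for at least 1.3 s (all of step 2 and value of joint bar above 0.0025 m), for 1.3 s.
At the end, for the whole second after the job is handed in: the rocker is on (at least 0.29 of 0.36 rad), the drawer is home to within 3.5 mm, all three keys are up (within 1 mm), and the tile lies at rest in the drawer's recess (within 12 mm of its middle) (all of step 2 and value of joint each of bar, key_a, key_b below 0.001 m and distance between tile and drawer_recess below 0.012 m and linear speed of tile below 0.02 m/s); the robot touches nothing.
It fails at once if a round key is pressed (more than 2 mm) (value of joint any of key_a, key_b above 0.002 m).
It fails at once if the bar key is pressed (more than 2.5 mm) before the drawer is home (value of joint bar above 0.0025 m and not (value of joint drawer above 0.0745 m)).
It fails at once if the tile is lifted or taken out of its recess (more than 12 mm) (not (distance between tile and drawer_recess below 0.012 m)).
It fails at once if a bowl, the spoon, timer, blue tray or spare dish is moved more than 20 mm or lifted (distance of any of bowl_a, bowl_b, bowl_c, timer, sample_tray, spoon, spare_dish from where it was at the start of the episode above 0.02 m).
It also fails if it takes over 51 s, if anything falls off the work surface, if the arm or the gripper's body presses on something with over 40 N, if the wrist force passes 120 N, or if a joint passes its speed limit or range.

## Working session

There is one attempt and no reset: what is moved stays moved. The work goes in short steps, Python scripts to look and compute and a tool call to move; the robot and the scene stay as the last step left them, time stands still between calls to the robot, and variables do not carry over. Pictures are saved under pics/ and viewed, at most 10 in all, crops included, and the job is handed in when it is done.

Besides the shell and the picture viewer there is one more tool, called after "Request:" as a command line: name --argument value ..., lists and objects as JSON in quotes. apply_moves: Moves the arm, as the interface text tells. Its arguments: {"type":"object","properties":{"motion":{"type":"array","items":{"type":"object","properties":{"jaw":{"type":"number"},"xyz":{"type":"array","items":{"type":"number"}},"twist":{"type":"number"}}}},"grip_force":{"type":"number"}},"required":["motion"]}

```bash
mkdir -p pics
python3 - <<'E'
from workcell import sensors,camera,camera_params,bot
import cv2,numpy as np
o=sensors.get_obs();print(o,bot.tcp_to_tips)
for n in("top","scene"):
    p,d=camera(n);cv2.imwrite(f"pics/{n}0.png",p[:,:,::-1]);np.savez(f"pics/{n}0.npz",p=p,d=d,**camera_params(n));print(camera_params(n))
E
```

```text
{'time': 0.0, 'q': array([7.40831324e+01, 5.01011981e+00, 1.00327045e+01, 9.50974054e+01,
       1.67151241e-03, 9.00013581e+01]), 'qd': array([-0.10623264, -0.02092482, -0.05964833,  0.0096899 , -0.04427684,
        0.01173644]), 'joint_efforts': array([-1.34574457e-03, -5.20390177e+01,  4.64798355e+01,  1.63120916e-02,
       -1.97521663e-04, -1.11358338e-05]), 'ee_pos': array([0.15077012, 0.52872035, 0.24757677]), 'tcp_rot': array([-1.79925179e+02, -1.66973744e-03,  1.64081772e+02]), 'wrist_force': array([ 0.41760853,  0.26969468, -0.10436245]), 'torque': array([0.02580879, 0.03596646, 0.10154279]), 'grasp_force': 0.0, 'opening': 0.08557111391063398} 0.017
{'mtx': array([[518.01280196,   0.        , 315.46856844],
       [  0.        , 518.01280196, 244.61930596],
       [  0.        ,   0.        ,   1.        ]]), 'rvec': array([ 2.10300134, -2.16544128,  0.16009522]), 'tvec': array([0.01449244, 0.57699085, 1.30244007])}
{'mtx': array([[607.10831711,   0.        , 321.06010839],
       [  0.        , 607.10831711, 245.66296405],
       [  0.        ,   0.        ,   1.        ]]), 'rvec': array([ 0.85251315,  2.67376426, -0.87485562]), 'tvec': array([ 0.45176406, -0.15734137,  2.15837131])}
```

View pics/top0.png

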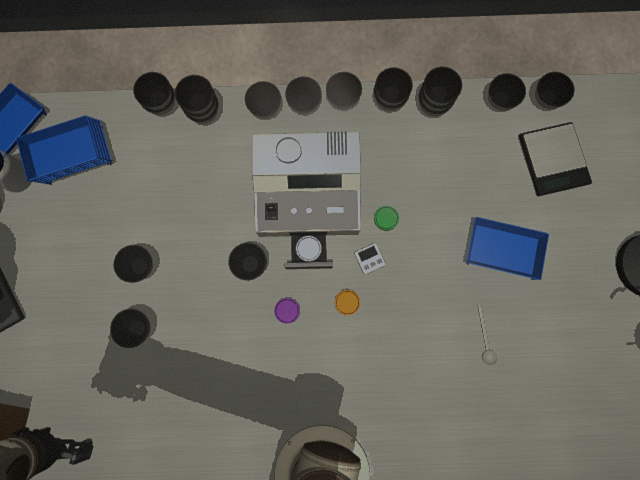

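View pics/scene0.png

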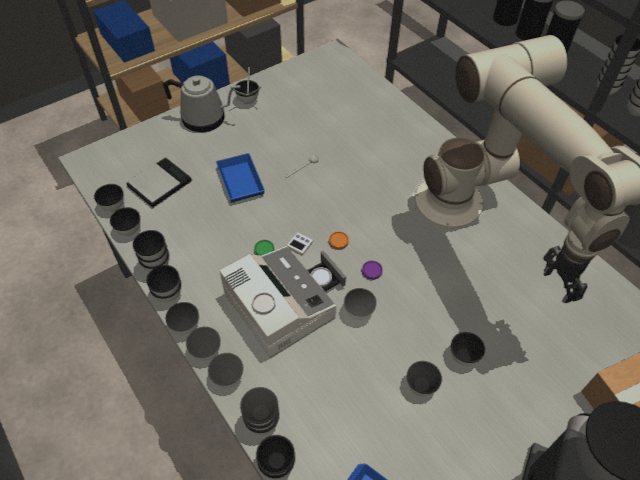

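The top view shows the meter with its rocker at about (271,211), round keys at (294,211) and (309,211), and bar at (335,210). The tile lies in the drawer at (309,248), and the drawer plate is at (309,264). The purple, orange and green discs at (287,310), (347,302) and (386,218) are decoys. bowl_a stands at (248,260) and the timer at (370,258). The scene view agrees with this.

```bash
cat > h.py <<'E'
import cv2,numpy as np
from scipy.optimize import least_squares
def ray(c,uv,z):
    R=cv2.Rodrigues(c['rvec'])[0];C=-R.T@c['tvec'].ravel()
    u=cv2.undistortPoints(np.array([[uv]],float),c['mtx'],None)[0,0]
    d=R.T@np.array([u[0],u[1],1]);return C+d*(z-C[2])/d[2]
def blobs(m,lo,hi):
    n,l,s,ce=cv2.connectedComponentsWithStats(m.astype(np.uint8))
    return [(ce[i].round(2),s[i]) for i in range(1,n) if lo<s[i,4]<hi]
def fit(M,W):  # planar rigid: W=R(a)M+t
    f=lambda p:(np.c_[np.cos(p[2])*M[:,0]-np.sin(p[2])*M[:,1]+p[0],np.sin(p[2])*M[:,0]+np.cos(p[2])*M[:,1]+p[1]]-W).ravel()
    r=least_squares(f,[.6,0,0]);return r.x,r.fun.reshape(-1,2)
E
python3 - <<'E'
from h import *
c=dict(np.load("pics/top0.npz"));p=c['p'];g=cv2.cvtColor(p,cv2.COLOR_RGB2GRAY)
x0,y0,x1,y1=225,120,405,280
cv2.imwrite("pics/crop.png",cv2.resize(p[y0:y1,x0:x1,::-1],None,fx=4.4,fy=3.7*1.19,interpolation=cv2.INTER_CUBIC)[:600])
print(g[205:218,262:345:4])
for t in(150,170,190):
    m=np.zeros_like(g);m[195:262,260:350]=g[195:262,260:350]>t
    print(t,*blobs(m,8,900),sep="\n")
m=np.zeros_like(g);m[198:226,260:285]=g[198:226,260:285]<60
print(*blobs(m,20,900),sep="\n")
for n,uv,z in(("bowl_a",(248,260),.061),("timer",(370,258),.016),("dish",(289,150),.155),("green",(386,218),.01)):print(n,ray(c,uv,z).round(3))
E
```

```text
[[108  43  39  40 112 112 110 111 112 109 115 110 111 111 112 115 113 113
  110 112 110]
 [109  41  41  35 114 113 111 110 112 110 112 111 114 113 111 113 113 112
  111 110  92]
 [111  42  92  37 113 110 111 110 118 113 110 111 123 115 111 112 113 155
  153 153 152]
 [111  35  49  34 117 112 112 109 159 110 111 122 155 113 113 113 124 159
  160 157 161]
 [114  38  32  33 115 110 115 111 161 112 110 134 158 109 112 112 106 156
  158 157 159]
 [113  49  33  37 116 111 111 116 158 110 110 153 160 112 114 115  98 157
  156 156 158]
 [108  60  41  44 115 115 114 115 158 109 112 139 159 112 112 112  90 159
  157 158 158]
 [109  59  45  46 117 109 111 113 162 111 115 125 156 114 110 113  85 148
  133 147 132]
 [109  62  45  47 114 111 108 106 154 108 113 114  97 113 112 110 108 116
  113 115 114]
 [112  49  50  47 114 112 109 111 120 111 111 112 104 114 111 112 113 112
  110 113 107]
 [111  50  46  44 115 109 111 114 110 112 111 113 114 109 112 113 112 110
  111 110 111]
 [111  47  46  49 114 110 112 109 110 111 114 111 113 113 111 108 111 112
  113 112 109]
 [111  42  58  84 115 110 113 110 111 112 112 114 113 111 111 112 111 107
  112 110 113]]
150
(array([334.39, 209.18]), array([327, 207,  17,   6,  82], dtype=int32))
(array([293.61, 210.39]), array([291, 208,   6,   6,  23], dtype=int32))
(array([308.71, 210.  ]), array([306, 208,   6,   5,  24], dtype=int32))
(array([267.5, 231. ]), array([261, 231,  14,   1,  14], dtype=int32))
(array([314., 230.]), array([307, 230,  15,   1,  15], dtype=int32))
(array([308.16, 248.28]), array([297, 238,  22,  22, 337], dtype=int32))
170
190
(array([270.97, 211.18]), array([265, 203,  13,  17, 191], dtype=int32))
bowl_a [0.54  0.172 0.061]
timer [ 0.542 -0.145  0.016]
dish [0.798 0.055 0.155]
green [ 0.65  -0.194  0.01 ]
```

View pics/crop.png

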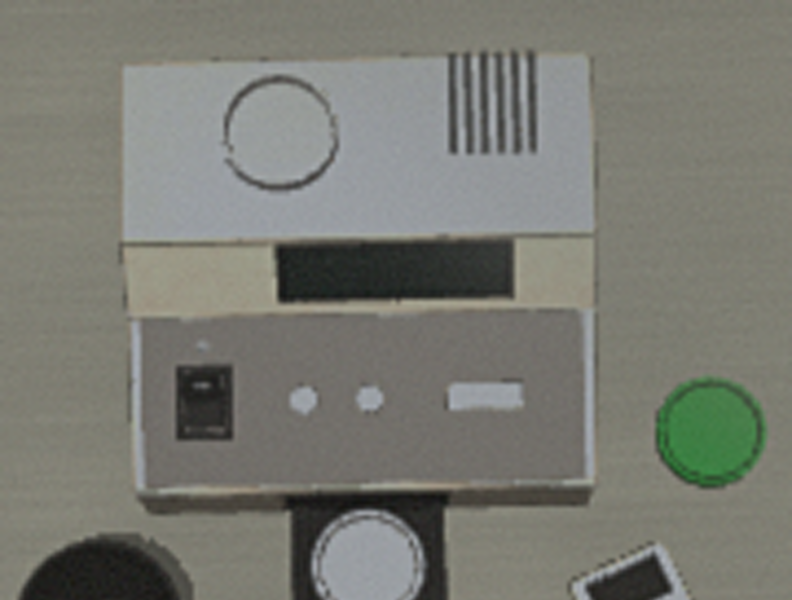

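The enlarged crop shows the white line on the rocker's raised far half at about (203,383) in the crop, two round keys at (303,400) and (370,398), and the long bar at (486,396). The white tile at (368,560) is the one in the drawer. The green disc is a decoy outside it.

```bash
cat >> h.py <<'E'
def toW(x,m):
    c,s=np.cos(x[2]),np.sin(x[2]);return np.array([c*m[0]-s*m[1]+x[0],s*m[0]+c*m[1]+x[1],m[2]])
E
python3 - <<'E'
from h import *
c=dict(np.load("pics/top0.npz"))
px=[(334.5,209.4),(293.7,210.5),(308.7,210.1),(308.2,248.3),(271,211.2)]
M=np.array([[-.071,-.07,.099],[-.071,.034,.099],[-.071,-.004,.099],[-.158,0,.035],[-.072,.092,.094]])
W=np.array([ray(c,u,m[2]) for u,m in zip(px,M)])
x,r=fit(M[:,:2],W[:,:2]);print(x,(r*1000).round(1))
for n,m in dict(rocker_far=(-.059,.092,.102),face=(-.21,0,.04),bar=(-.071,-.07,.099),keyb=(-.071,-.004,.099)).items():print(n,toW(x,m).round(4))
E
```

```text
[ 0.72860833  0.0149251  -0.01417897] [[-0.6 -0.7]
 [ 0.5  0.2]
 [ 0.1  0.1]
 [ 0.9  0.2]
 [-0.8  0.3]]
rocker_far [0.6709 0.1078 0.102 ]
face [0.5186 0.0179 0.04  ]
bar [ 0.6566 -0.0541  0.099 ]
keyb [0.6576 0.0119 0.099 ]
```

Request:
apply_moves --motion '[{"jaw": -1,"xyz": [-55,-24,0],"twist": -0.06},{"jaw": -1,"xyz": [-110,-48,0],"twist": -0.12},{"jaw": -1,"xyz": [-165,-72,0],"twist": -0.18},{"jaw": -1,"xyz": [-220,-96,0],"twist": -0.24},{"jaw": -1,"xyz": [-275,-120,0],"twist": -0.264}]' --grip_force 30

```text
time: 0.72
ee_pos: [0.3836, 0.3366, 0.2481]
tcp_rot: [-180.0, -0.0, 179.3]
wrist_force: [0.2, 0.8, 0.3]
opening: 0.0
grasp_force: 0.0
```

```bash
cat > to.py <<'E'
import sys;from h import *
from workcell import sensors
from scipy.spatial.transform import Rotation as Ro
X=[0.72861,0.01493,-0.01418]
# tips target in meter frame -> tool shift (mm)
def go(m,tips=.017):
    o=sensors.get_obs();R=Ro.from_euler('xyz',o['tcp_rot'],degrees=True).as_matrix()
    t=toW(X,m)+[0,0,tips];print(o['time'],o['ee_pos'].round(4),o['tcp_rot'].round(2),'F',o['wrist_force'].round(1),'shift',(R.T@(t-o['ee_pos'])*1000).round(1))
if __name__=="__main__":go([float(a) for a in sys.argv[1:4]])
E
python3 to.py -.062 .092 .16
```

```text
0.725 [0.3836 0.3366 0.2481] [-1.8000e+02 -1.0000e-02  1.7929e+02] F [0.2 0.8 0.3] shift [-287.2 -225.3   71.1]
```

Request:
apply_moves --motion '[{"jaw": -1,"xyz": [-45,-36,0]},{"jaw": -1,"xyz": [-90,-71,0]},{"jaw": -1,"xyz": [-135,-106,0]},{"jaw": -1,"xyz": [-180,-142,0]},{"jaw": -1,"xyz": [-220,-173,20]}]'

```text
validation failed for argument at $.mo...
```

```bash
python3 to.py -.062 .092 .13
```

```text
0.725 [0.3836 0.3366 0.2481] [-1.8000e+02 -1.0000e-02  1.7929e+02] F [0.2 0.8 0.3] shift [-287.2 -225.3  101.1]
```

The move was refused at validation. The only difference from the first call is the missing `twist`, so I'll include it.

Request:
apply_moves --motion '[{"jaw": -1,"xyz": [-45,-36,0],"twist": 0},{"jaw": -1,"xyz": [-90,-71,0],"twist": 0},{"jaw": -1,"xyz": [-135,-106,0],"twist": 0},{"jaw": -1,"xyz": [-180,-142,0],"twist": 0},{"jaw": -1,"xyz": [-220,-173,20],"twist": 0}]' --grip_force 30

```text
time: 1.35
ee_pos: [0.6018, 0.1605, 0.229]
tcp_rot: [180.0, 0.1, 179.2]
wrist_force: [0.3, 1.0, 0.5]
opening: 0.0
grasp_force: 0.0
```

```bash
python3 to.py -.062 .092 .13
```

```text
1.35 [0.6018 0.1605 0.229 ] [1.7997e+02 1.2000e-01 1.7917e+02] F [0.3 1.  0.5] shift [-66.7 -51.8  82.1]
```

Request:
apply_moves --motion '[{"jaw": -1,"xyz": [-33,-26,10],"twist": 0},{"jaw": -1,"xyz": [-67,-52,40],"twist": 0},{"jaw": -1,"xyz": [-67,-52,82],"twist": 0},{"jaw": -1,"xyz": [-67,-52,82],"twist": 0}]' --grip_force 30

```text
time: 1.85
ee_pos: [0.6645, 0.1084, 0.1419]
tcp_rot: [-179.9, -0.4, 179.2]
wrist_force: [-0.3, -0.7, 0.8]
opening: 0.0003
grasp_force: 0.0
```

```bash
python3 to.py -.062 .092 .105
python3 - <<'E'
from workcell import camera
import cv2,numpy as np
a,_=camera("wrist");b,_=camera("scene")
b=cv2.resize(b[220:340,210:370],(640,480),interpolation=cv2.INTER_CUBIC)
cv2.imwrite("pics/w1.png",cv2.resize(np.hstack([a,b]),(800,300))[:,:,::-1])
E
```

```text
1.85 [0.6645 0.1084 0.1419] [-179.93   -0.43  179.17] F [-0.3 -0.7  0.8] shift [-3.6 -0.6 19.9]
```

View pics/w1.png

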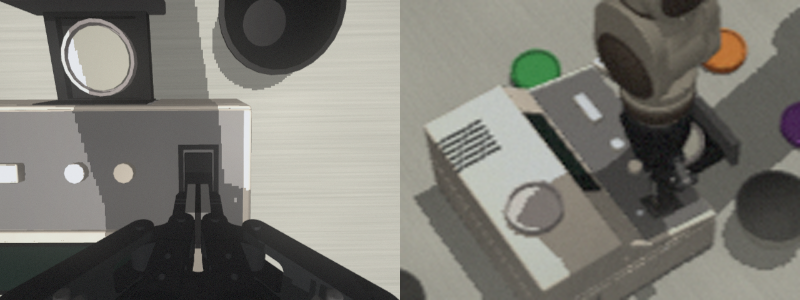

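The wrist view shows the closed tips at (198,190) centred across the rocker (199,170) and over its far half. The scene view agrees, so I'll press.

Request:
apply_moves --motion '[{"jaw": -1,"xyz": [0,0,8],"twist": 0},{"jaw": -1,"xyz": [0,0,16],"twist": 0},{"jaw": -1,"xyz": [0,0,22],"twist": 0},{"jaw": -1,"xyz": [0,0,26],"twist": 0},{"jaw": -1,"xyz": [0,0,28],"twist": 0}]' --grip_force 30

```text
time: 2.58
ee_pos: [0.6666, 0.1092, 0.1187]
tcp_rot: [180.0, 0.1, 179.2]
wrist_force: [1.2, -0.2, 4.2]
opening: -0.0
grasp_force: 2.1
```

```bash
python3 to.py -.062 .092 .098
```

```text
2.575 [0.6666 0.1092 0.1187] [1.7999e+02 7.0000e-02 1.7921e+02] F [ 1.2 -0.2  4.2] shift [-1.3 -1.4  3.7]
```

Request:
apply_moves --motion '[{"jaw": -1,"xyz": [0,0,1.5],"twist": 0},{"jaw": -1,"xyz": [0,0,3],"twist": 0},{"jaw": -1,"xyz": [0,0,4],"twist": 0},{"jaw": -1,"xyz": [0,0,5],"twist": 0},{"jaw": -1,"xyz": [0,0,5],"twist": 0}]' --grip_force 30

```text
time: 3.2
ee_pos: [0.6667, 0.1092, 0.1145]
tcp_rot: [180.0, 0.1, 179.2]
wrist_force: [2.1, -0.1, 9.9]
opening: -0.0001
grasp_force: 4.8
```

```bash
python3 to.py -.062 .092 .097
```

```text
3.2 [0.6667 0.1092 0.1145] [1.7999e+02 1.0000e-01 1.7921e+02] F [ 2.1 -0.1  9.9] shift [-1.3 -1.4  0.5]
```

Request:
apply_moves --motion '[{"jaw": -1,"xyz": [0,0,1],"twist": 0},{"jaw": -1,"xyz": [0,0,2],"twist": 0},{"jaw": -1,"xyz": [0,0,2],"twist": 0}]' --grip_force 30

```text
time: 3.58
ee_pos: [0.6668, 0.1092, 0.1142]
tcp_rot: [180.0, 0.2, 179.2]
wrist_force: [-2.4, -0.3, 18.3]
opening: 0.0001
grasp_force: 9.5
```

```bash
python3 to.py -.062 .092 .097
```

```text
3.575 [0.6668 0.1092 0.1142] [179.97   0.19 179.21] F [-2.4 -0.3 18.3] shift [-1.2 -1.4  0.2]
```

Request:
apply_moves --motion '[{"jaw": -1,"xyz": [0,0,-35],"twist": 0},{"jaw": -1,"xyz": [0,0,-75],"twist": 0},{"jaw": -1,"xyz": [45,-20,-90],"twist": 0},{"jaw": -1,"xyz": [90,-40,-90],"twist": 0},{"jaw": -1,"xyz": [90,-40,-90],"twist": 0}]' --grip_force 30

```text
time: 4.2
ee_pos: [0.5724, 0.0693, 0.2008]
tcp_rot: [-180.0, -0.2, 179.2]
wrist_force: [-0.3, -0.4, -0.4]
opening: 0.0004
grasp_force: 0.0
```

```bash
python3 to.py -.26 0 .033
python3 - <<'E'
from workcell import camera
import cv2,numpy as np
a,_=camera("wrist");b,_=camera("top")
b=cv2.resize(b[190:280,250:370],(640,480),interpolation=cv2.INTER_CUBIC)
cv2.imwrite("pics/w2.png",cv2.resize(np.hstack([a,b]),(800,300))[:,:,::-1])
E
```

```text
4.2 [0.5724 0.0693 0.2008] [-179.98   -0.18  179.16] F [-0.3 -0.4 -0.4] shift [102.6 -52.2 151.1]
```

View pics/w2.png

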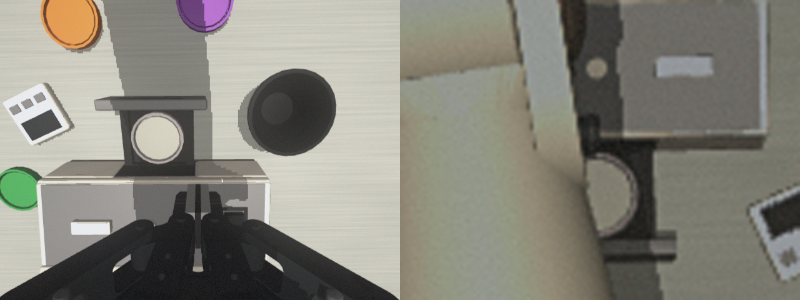

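The wrist view shows the drawer and tile at (157,138) undisturbed, but the rocker is hidden behind the fingers. I'll move in front of the drawer and check the rocker from there.

Request:
apply_moves --motion '[{"jaw": -1,"xyz": [50,-25,0],"twist": 0},{"jaw": -1,"xyz": [100,-50,0],"twist": 0},{"jaw": -1,"xyz": [110,-52,50],"twist": 0},{"jaw": -1,"xyz": [110,-52,80],"twist": 0},{"jaw": -1,"xyz": [110,-52,80],"twist": 0}]' --grip_force 30

```text
time: 4.92
ee_pos: [0.4643, 0.0201, 0.1193]
tcp_rot: [-180.0, -0.2, 179.2]
wrist_force: [-0.7, -1.0, -0.3]
opening: -0.0003
grasp_force: 0.0
```

```bash
python3 to.py -.255 0 .033
python3 - <<'E'
from workcell import camera
import cv2,numpy as np
a,_=camera("wrist");b,_=camera("scene")
a=a[160:480,160:590]
b=cv2.resize(b[230:335,210:370],(640,480),interpolation=cv2.INTER_CUBIC)
a=cv2.resize(a,(640,480))
cv2.imwrite("pics/w3.png",cv2.resize(np.hstack([a,b]),(800,300))[:,:,::-1])
E
```

```text
4.925 [0.4643 0.0201 0.1193] [-179.99   -0.25  179.22] F [-0.7 -1.  -0.3] shift [-9.7 -1.4 69.3]
```

View pics/w3.png

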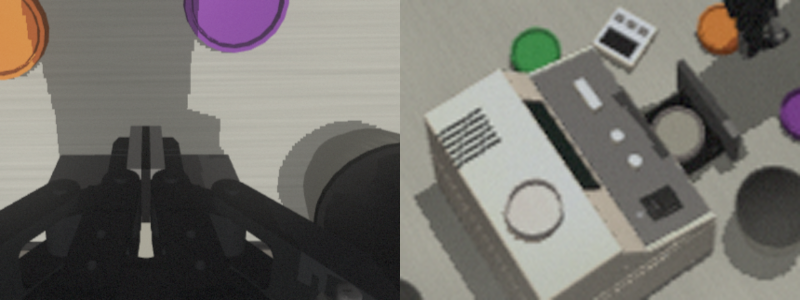

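The scene view shows the free rocker at (660,203), with the drawer and tile untouched. I'll compare the top camera's depth with the start to confirm that the rocker tipped.

Run:
```python
from workcell import camera
import numpy as np
o=np.load("pics/top0.npz");p,d=camera("top")
D=np.median((d-o['d'])[203:220,267:275],axis=1)*1000;print(D.round(1), o['d'][203:220,270].round(4))
```

```text
[-2.1  1.6  5.4  4.9  5.   2.4  1.3 -0.5  1.6 -0.8 -3.4 -2.8 -2.8 -4.7
 -4.6  0.5 -1. ] [1.3175 1.3156 1.3101 1.3133 1.3072 1.3134 1.3153 1.3098 1.315  1.3182
 1.3208 1.3186 1.3123 1.3166 1.317  1.3205 1.3159]
```

The far half sank about 5 mm and the near half rose about 4.6 mm, so the rocker is on. Next is the drawer.

Request:
apply_moves --motion '[{"jaw": -1,"xyz": [0,-1,30],"twist": 0},{"jaw": -1,"xyz": [0,-1,60],"twist": 0},{"jaw": -1,"xyz": [0,-1,69],"twist": 0},{"jaw": -1,"xyz": [-15,-1,69],"twist": 0},{"jaw": -1,"xyz": [-30,-1,69],"twist": 0}]' --grip_force 30

```text
time: 5.7
ee_pos: [0.4973, 0.0186, 0.054]
tcp_rot: [180.0, 0.2, 179.2]
wrist_force: [0.9, -0.2, 0.5]
opening: -0.0001
grasp_force: 0.0
```

```bash
python3 to.py -.143 0 .033
```

```text
5.7 [0.4973 0.0186 0.054 ] [1.7999e+02 1.6000e-01 1.7921e+02] F [ 0.9 -0.2  0.5] shift [-88.3  -0.4   4.2]
```

Request:
apply_moves --motion '[{"jaw": -1,"xyz": [-6,0,3],"twist": 0},{"jaw": -1,"xyz": [-14,0,3],"twist": 0},{"jaw": -1,"xyz": [-22,0,3],"twist": 0},{"jaw": -1,"xyz": [-30,0,3],"twist": 0},{"jaw": -1,"xyz": [-38,0,3],"twist": 0}]' --grip_force 30

```text
time: 6.32
ee_pos: [0.5333, 0.0181, 0.0493]
tcp_rot: [180.0, -0.0, 179.2]
wrist_force: [-2.3, 1.0, 1.5]
opening: -0.0001
grasp_force: 1.2
```

Request:
apply_moves --motion '[{"jaw": -1,"xyz": [-9,0,0],"twist": 0},{"jaw": -1,"xyz": [-18,0,0],"twist": 0},{"jaw": -1,"xyz": [-26,0,0],"twist": 0},{"jaw": -1,"xyz": [-34,0,0],"twist": 0},{"jaw": -1,"xyz": [-40,0,0],"twist": 0}]' --grip_force 30

```text
time: 6.95
ee_pos: [0.5735, 0.0175, 0.0493]
tcp_rot: [180.0, -0.0, 179.2]
wrist_force: [-2.5, 2.2, 1.1]
opening: 0.0
grasp_force: 1.2
```

```bash
python3 to.py -.143 0 .033
```

```text
6.95 [0.5735 0.0175 0.0493] [180.    -0.   179.21] F [-2.5  2.2  1.1] shift [-12.2  -0.3  -0.7]
```

Request:
apply_moves --motion '[{"jaw": -1,"xyz": [-5,0,0],"twist": 0},{"jaw": -1,"xyz": [-9,0,0],"twist": 0},{"jaw": -1,"xyz": [-11,0,0],"twist": 0},{"jaw": -1,"xyz": [-13,0,0],"twist": 0},{"jaw": -1,"xyz": [-13,0,0],"twist": 0}]' --grip_force 30

```text
time: 7.58
ee_pos: [0.5853, 0.0173, 0.0492]
tcp_rot: [-180.0, -0.1, 179.2]
wrist_force: [-5.8, 1.5, 1.6]
opening: -0.0
grasp_force: 2.8
```

```bash
python3 to.py -.143 0 .033
```

```text
7.575 [0.5853 0.0173 0.0492] [-1.8000e+02 -8.0000e-02  1.7921e+02] F [-5.8  1.5  1.6] shift [-0.3 -0.3 -0.8]
```

Force is rising at the expected position. I'll push a little more to confirm the stop.

Request:
apply_moves --motion '[{"jaw": -1,"xyz": [-2,0,0],"twist": 0},{"jaw": -1,"xyz": [-4,0,0],"twist": 0},{"jaw": -1,"xyz": [-4,0,0],"twist": 0}]' --grip_force 30

```text
time: 7.95
ee_pos: [0.5855, 0.0173, 0.0492]
tcp_rot: [-180.0, -0.5, 179.2]
wrist_force: [-28.3, 2.5, 15.8]
opening: -0.0003
grasp_force: 14.2
```

```bash
python3 to.py -.143 0 .033
```

```text
7.95 [0.5855 0.0173 0.0492] [-180.     -0.52  179.22] F [-28.3   2.5  15.8] shift [-0.1 -0.3 -0.8]
```

Request:
apply_moves --motion '[{"jaw": -1,"xyz": [20,0,0],"twist": 0},{"jaw": -1,"xyz": [35,0,-20],"twist": 0},{"jaw": -1,"xyz": [35,-10,-70],"twist": 0},{"jaw": -1,"xyz": [20,-35,-120],"twist": 0},{"jaw": -1,"xyz": [-20,-60,-120],"twist": 0}]' --grip_force 30

```text
time: 8.57
ee_pos: [0.6112, -0.044, 0.1756]
tcp_rot: [-179.9, 0.5, 179.2]
wrist_force: [1.0, 0.1, -1.3]
opening: 0.0001
grasp_force: 0.0
```

```bash
python3 to.py -.071 -.072 .12
```

```text
8.575 [ 0.6112 -0.044   0.1756] [-179.94    0.55  179.23] F [ 1.   0.1 -1.3] shift [-45.1 -11.4  39. ]
```

Request:
apply_moves --motion '[{"jaw": -1,"xyz": [-23,-6,0],"twist": 0},{"jaw": -1,"xyz": [-45,-12,5],"twist": 0},{"jaw": -1,"xyz": [-45,-12,20],"twist": 0},{"jaw": -1,"xyz": [-45,-12,25],"twist": 0},{"jaw": -1,"xyz": [-45,-12,25],"twist": 0}]' --grip_force 30

```text
time: 9.2
ee_pos: [0.6531, -0.0554, 0.144]
tcp_rot: [-180.0, -0.0, 179.2]
wrist_force: [-0.3, -0.1, 0.3]
opening: -0.0
grasp_force: 0.0
```

```bash
python3 to.py -.071 -.072 .1006
python3 - <<'E'
from workcell import camera
import cv2,numpy as np
a,_=camera("wrist");b,_=camera("scene")
b=cv2.resize(b[230:335,210:370],(640,480),interpolation=cv2.INTER_CUBIC)
cv2.imwrite("pics/w4.png",cv2.resize(np.hstack([a,b]),(800,300))[:,:,::-1])
E
```

```text
9.2 [ 0.6531 -0.0554  0.144 ] [-1.8000e+02 -5.0000e-02  1.7922e+02] F [-0.3 -0.1  0.3] shift [-3.5 -0.6 26.4]
```

View pics/w4.png

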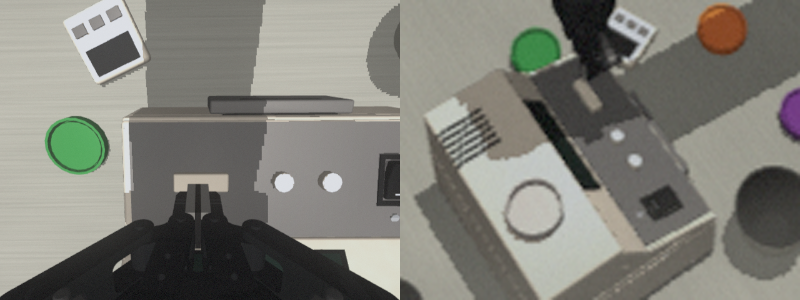

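The wrist view shows the drawer home, with the tips at (198,188) over the bar (201,183) and well clear of the round key at (284,182). Now I'll descend.

Request:
apply_moves --motion '[{"jaw": -1,"xyz": [-3,0,9],"twist": 0},{"jaw": -1,"xyz": [-3,0,18],"twist": 0},{"jaw": -1,"xyz": [-3,0,24],"twist": 0},{"jaw": -1,"xyz": [-3,0,28],"twist": 0},{"jaw": -1,"xyz": [-3,0,31],"twist": 0}]' --grip_force 30

```text
time: 9.93
ee_pos: [0.6574, -0.0557, 0.1137]
tcp_rot: [-180.0, 0.1, 179.2]
wrist_force: [0.4, 0.7, 5.1]
opening: -0.0001
grasp_force: 2.3
```

```bash
python3 to.py -.071 -.072 .0967
```

```text
9.925 [ 0.6574 -0.0557  0.1137] [-1.8000e+02  7.0000e-02  1.7921e+02] F [0.4 0.7 5.1] shift [ 0.8 -0.3 -0.1]
```

Force is 5.1 N at the expected depth. I'll add 1.5 mm for certainty and hold for over two seconds.

Request:
apply_moves --motion '[{"jaw": -1,"xyz": [0,0,1.5],"twist": 0},{"jaw": -1,"xyz": [0,0,1.5],"twist": 0},{"jaw": -1,"xyz": [0,0,1.5],"twist": 0},{"jaw": -1,"xyz": [0,0,1.5],"twist": 0},{"jaw": -1,"xyz": [0,0,1.5],"twist": 0}]' --grip_force 30

```text
time: 10.55
ee_pos: [0.6575, -0.0557, 0.1135]
tcp_rot: [-180.0, 0.1, 179.2]
wrist_force: [-1.4, 0.5, 8.4]
opening: 0.0001
grasp_force: 4.3
```

Request:
apply_moves --motion '[{"jaw": -1,"xyz": [0,0,0],"twist": 0},{"jaw": -1,"xyz": [0,0,0],"twist": 0},{"jaw": -1,"xyz": [0,0,0],"twist": 0},{"jaw": -1,"xyz": [0,0,0],"twist": 0},{"jaw": -1,"xyz": [0,0,0],"twist": 0}]' --grip_force 30

```text
time: 11.18
ee_pos: [0.6575, -0.0557, 0.1135]
tcp_rot: [-180.0, 0.1, 179.2]
wrist_force: [-1.1, 0.5, 9.4]
opening: 0.0002
grasp_force: 4.3
```

Request:
apply_moves --motion '[{"jaw": -1,"xyz": [0,0,0],"twist": 0},{"jaw": -1,"xyz": [0,0,0],"twist": 0},{"jaw": -1,"xyz": [0,0,0],"twist": 0},{"jaw": -1,"xyz": [0,0,0],"twist": 0},{"jaw": -1,"xyz": [0,0,0],"twist": 0}]' --grip_force 30

```text
time: 11.8
ee_pos: [0.6575, -0.0557, 0.1135]
tcp_rot: [-180.0, 0.1, 179.2]
wrist_force: [-0.6, -0.1, 8.6]
opening: -0.0001
grasp_force: 4.3
```

Request:
apply_moves --motion '[{"jaw": -1,"xyz": [0,0,0],"twist": 0},{"jaw": -1,"xyz": [0,0,0],"twist": 0},{"jaw": -1,"xyz": [0,0,0],"twist": 0},{"jaw": -1,"xyz": [0,0,0],"twist": 0},{"jaw": -1,"xyz": [0,0,0],"twist": 0}]' --grip_force 30

```text
time: 12.42
ee_pos: [0.6575, -0.0557, 0.1135]
tcp_rot: [-180.0, 0.1, 179.2]
wrist_force: [-1.6, 1.2, 8.1]
opening: 0.0001
grasp_force: 4.3
```

Request:
apply_moves --motion '[{"jaw": -1,"xyz": [0,0,-6],"twist": 0},{"jaw": -1,"xyz": [0,0,-30],"twist": 0},{"jaw": -1,"xyz": [0,0,-70],"twist": 0},{"jaw": -1,"xyz": [40,0,-90],"twist": 0},{"jaw": -1,"xyz": [80,0,-90],"twist": 0}]' --grip_force 30

```text
time: 13.05
ee_pos: [0.5768, -0.0547, 0.2034]
tcp_rot: [-180.0, 0.1, 179.2]
wrist_force: [0.9, 0.4, 0.2]
opening: -0.0001
grasp_force: 0.0
```

Request:
apply_moves --motion '[{"jaw": -1,"xyz": [50,0,0],"twist": 0},{"jaw": -1,"xyz": [100,0,0],"twist": 0},{"jaw": -1,"xyz": [150,0,0],"twist": 0},{"jaw": -1,"xyz": [150,0,0],"twist": 0}]' --grip_force 30

```text
time: 13.55
ee_pos: [0.4246, -0.0525, 0.2026]
tcp_rot: [-180.0, 0.1, 179.2]
wrist_force: [0.9, -1.1, 0.4]
opening: 0.0001
grasp_force: 0.0
```

Run:
```python
from workcell import camera
from h import *
o=np.load("pics/top0.npz");p,d=camera("top");q,e=camera("scene")
D=(d-o['d'])*1000
print(np.median(D[203:220,267:275],axis=1).round(1)); print('bar',np.median(D[208:212,329:341]))
b=cv2.resize(p[120:300,220:400],(400,400));q=cv2.resize(q[200:340,210:400],(400,400))
cv2.imwrite("pics/end.png",np.hstack([b,q])[:,:,::-1])
```

```text
[ 0.9  2.3  2.9  5.3  4.2  2.4  2.2 -1.4 -0.1  0.6 -2.2 -3.4 -3.3 -4.8
 -5.2  1.   1.1]
bar 0.18566847
```

View pics/end.png

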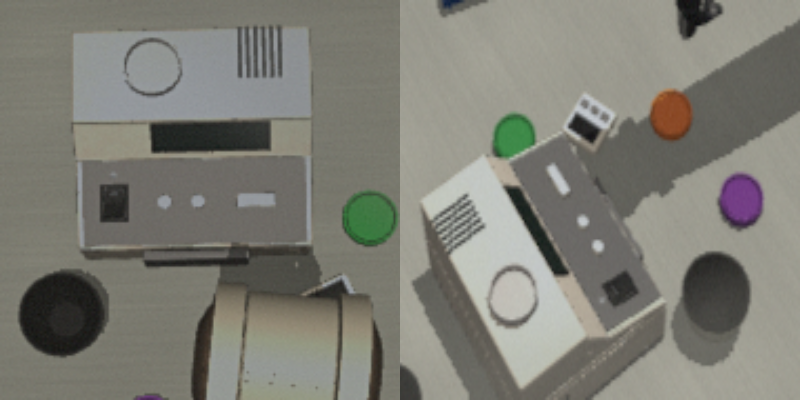

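The final views show the drawer plate home at (197,257) and the rocker on. The bar is up, with a depth change of about 0.2 mm. The bowl, timer and dish are in place and the arm is clear.

```bash
python3 -c "
from workcell import bot
print(bot.job_done())"
```

```text
the job is handed in; nothing more can be done
None
```

I switched the meter on, pushed the drawer home, held the bar key down for about 2.5 s and released it, then handed the job in; the verdict was not shown to me.

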